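# Aim the crucible at the mould and charge it

## Robot

A 7-joint arm with a two-finger parallel gripper is mounted at the origin on the work surface. World frame = base frame: x ahead of the robot, y to its left, z up, the work surface at z = 0. Lengths are in m, angles in rad, forces in N, time in s.
With the tool pointing down it reaches from about 0.35 to 0.9 m from the base axis. Payload 8.1 kg.
Tool frame: the origin (TCP) lies midway between the tips of the shut fingers; the grasp point (between the pads) lies 19 mm behind it; z points along the fingers, y is the line along which they close (so a half turn about z gives the same grasp; the last joint's range is limited). The gripper opens to 92 mm and grips with 3 to 60 N. Pads are 19 mm wide; open, the fingers measure 130 mm over their backs; the gripper's body (75 mm by 190 mm) begins 47 mm behind the grasp point.
Start: joints at [-1.223, 0.434, 0.025, 1.573, -0.012, 1.134, -0.075], TCP at [0.272, 0.563, 0.227] pointing down, gripper open.
Joint ranges: [-2.62, 2.62], [-0.44, 2.09], [-1.27, 1.32], [0.08, 2.57], [-1.32, 4.46], [0.12, 2], [-2.74, 2.74]. Speed limits (rad/s): [2.22, 2.22, 3.01, 3.01, 3.14, 3.14, 3.14].

## Interface

Orientations are given as a rotation vector (axis times angle).
In Python, from cell import observe, cams, job gives the robot as it stands. The module is installed in compiled form; this text tells all that it offers.
- The arm moves only by the tool step_arm, never from a script. Its argument "steps" is a list of rows, each a list of 6 numbers: the shift along the world's x, y, z in mm, then the turn, a rotation vector about the world's x, y, z in rad. In form: [[dx, dy, dz, rx, ry, rz], ...]. A call has 1 to 20 rows; each row shifts and turns the commanded pose from where the row before left it; what a row does not reach is not made up. A row lasts 1/12 s, in which the tool goes at most 41.7 mm and 7.16 degrees, less where a joint would pass 70% of its speed; a pose out of reach is approached as far as the arm can. A call with a gripper value outside its range is refused whole. "gripper" is the opening, from 0 (shut) to 1 (fully open), set as the call begins (left out, the last holds). The fingers move at their own pace and stop on an object; "force" is the grip in N (left out, the last holds). Time passes only in rows, so rows that do not move let the fingers close. It gives the time, the measured TCP pose, the force, the opening and the grip force at its end, in the units of the state.
- observe(): the state, without advancing time (a new reading comes with each control period).
- cams.get_image(name): name is "scene" or "top" or "wrist"; returns the picture (420x560x3 uint8, red, green, blue); there is no depth.
- cams.get_calibration(name): a dict with "fov_y" (degrees; the focal length in pixels is half the picture's height over the tangent of half this angle, whatever the lens; pixels are square), "cx", "cy" (the principal point, pixels), "world_to_cam" (4x4, takes a point from world to camera coordinates). Camera axes: x right, y up, looking along -z (the intrinsics and any distortion apply to the point x, -y, -z); pixel columns grow to the right and rows downward; lengths in m; the calibration is good to about 2 mm. The wrist camera is an equidistant fisheye: a pixel r from the principal point sees the ray r / f radians off the axis. A picture is of the moment at which its call begins: read the wrist's pose just before it. get_calibration takes no time and is no camera call; for the wrist camera it gives the pose at the moment of the call.
- job.sign_off(): hands the job in; it is judged then, once.
The state is a dict: "clock": time; "joints": joint angles; "dq": joint speeds; "joint_efforts": joint torques, N m; "position": TCP position; "ee_rot": TCP orientation; "force": force on the tool from outside, world axes, zero at the start; "ft_torque": the same for the moment, N m; "width": opening from 0.0 (shut) to 1.0 (fully open); "gripper_force": force on a finger pad.
Only numpy, scipy, OpenCV 4.12 (cv2) and the standard library are available. Lean on these libraries where they do the work, as an engineer would, in place of code of your own. Each camera call takes 0.05 s, during which the arm holds its last target. There are 200 camera calls.

## Task

Get the casting jig ready: stand the crucible down inside the seat ring of the jig with its dark pouring lip pointing straight along the red mark at the steel mould flask, and let go of it. Then tip all three brass nuggets out of the scoop into the crucible, without touching the nuggets with the gripper, and set the scoop back down level on the bench, leaving the crucible seated and aimed. Leave the bottles, tools and stones where they are.

Things in the scene. Friction and masses are not known exactly. Their poses are not given: they have to be found in the camera images.
- jig: fixed casting jig: grey plate 12 mm thick with a seat ring and a steel mould flask. Origin on the bench under the centre of the seat ring; x points from the seat to the flask along the red mark, z up. Plate from x = -55 to +145 mm and y = -52 to +52 mm. The red mark is a stripe painted on the plate between ring and flask, carried on up the flask's side and top
- jig_seat (a point): centre of the seat, on the plate's top face, 12 mm above the bench; axes as the jig's. A raised ring stands round it: inner diameter 76 mm, outer 84 mm, 6 mm high
- jig_flask (a point): centre of the top of the upright steel mould flask, a cylinder 60 mm across on the jig plate with a white plaster top; 110 mm from the seat's centre along the jig's x, 57 mm above the bench
- crucible: loose cream ceramic cup, about 220 g, with one dark brown pouring lip. Outside 68 mm across with straight sides (60 mm at the foot, tapering over the lowest 8 mm), 60 mm tall; wall 4 mm, inside 60 mm across, inner floor 6 mm up. Origin at the centre of its underside, z up, x towards the lip. Can be gripped across its round sides
- crucible_lip (a point): outer end of the pouring lip, 53 mm from the crucible's axis and 54 mm above its underside. The lip is 26 mm wide, sticks out to 55 mm from the axis and spans 46 to 61 mm above the underside
- crucible_rim (a point): centre of the crucible's mouth, 60 mm above its underside
- scoop: loose side-pouring scoop, 120 g: steel trough with raised wooden handle. Origin at the centre of the trough's underside, z up, x from handle to trough. Trough 44 mm along x; flat floor 3 mm thick, 36 mm along y; end walls 20 mm high. Along each y side a ramp rises at 26 degrees to a pouring edge: it pours to either side when rolled some 65 degrees about its x axis
- scoop_edge (a point): middle of the +y pouring edge: x = 0, y = +33 mm, 9.5 mm above the scoop's underside; the other edge is its mirror image at y = -33 mm
- scoop_handle (a point): a good grip point on the handle, at x = -68 mm, y = 0, 30 mm above the scoop's underside. The handle is a straight bar along x from x = -40 to -155 mm, 16 mm wide (y) and 14 mm high. A foot 44 mm wide under its end (x = -148 mm) reaches down to the level of the trough's underside, so the scoop stands level by itself
- nugget0: lumpy brass nugget about 17 mm across and 15 mm tall, 13 g, lying in the scoop's trough at the start; origin at its underside
- nugget1: lumpy brass nugget about 17 mm across and 15 mm tall, 13 g, lying in the scoop's trough at the start; origin at its underside
- nugget2: lumpy brass nugget about 17 mm across and 15 mm tall, 13 g, lying in the scoop's trough at the start; origin at its underside
- bottle_a: bystander: translucent white squeeze bottle with a white cap, 44 mm across, 110 mm tall, standing; origin at the centre of its underside
- bottle_b: bystander: white squeeze bottle with a red cap, 44 mm across, 120 mm tall, standing; origin at the centre of its underside
- scriber: bystander: red scriber lying on the bench, 10 mm thick, about 130 mm long along its x; origin on the bench under its middle
- hammer: bystander: hammer lying on the bench along its x; origin on the bench under it
- file: bystander: flat steel file with a blue handle lying on the bench, 12 mm thick, 150 mm long along its x; origin on the bench under its middle
- oilstone: bystander: grey sharpening stone 50 x 130 x 20 mm lying flat (long side along its y); origin at the centre of its underside
- pumice: bystander: reddish-brown pumice lump, 72 mm across, 30 mm tall; origin at the centre of its underside
Not all that is in view belongs to the job. Several things look just like the crucible: the one meant starts farthest from the robot's base.

How it is judged:
On the way, in this order (a step that is already met when the one before it is completed fails the run):
1. the crucible stands in the seat ring, let go, its lip pointing at the mark within 10 degrees (horizontal distance between crucible and jig_seat below 0.01 m and z of crucible in the frame of jig_seat below 0.004 m and angle between crucible's own z axis and vertical below 0.06 rad and angle between the x axis of crucible and the x axis of jig, either way round below 0.17 rad and x of crucible_lip in the frame of jig_seat above 0.03 m and contact force between the fingers and crucible below 0.1 N), for 0.2 s.
2. all three nuggets are inside the crucible (horizontal distance between each of nugget0, nugget1, nugget2 and crucible below 0.034 m and z of nugget0 in the frame of crucible between 0 and 0.052 m and z of nugget1 in the frame of crucible between 0 and 0.052 m and z of nugget2 in the frame of crucible between 0 and 0.052 m), for 0.2 s.
At the end, for the whole second after the job is handed in: Crucible upright on the plate inside the seat ring (axis within 10 mm), lip along the red mark within 0.17 rad; all three nuggets in it below the rim; scoop level on the bench (0.08 rad, underside within 6 mm); crucible and scoop at rest (all of step 2 and horizontal distance between crucible and jig_seat below 0.01 m and z of crucible in the frame of jig_seat below 0.004 m and angle between crucible's own z axis and vertical below 0.06 rad and angle between the x axis of crucible and the x axis of jig, either way round below 0.17 rad and x of crucible_lip in the frame of jig_seat above 0.03 m and height (world z) of scoop between -0.004 and 0.006 m and angle between scoop's own z axis and vertical below 0.08 rad and linear speed of each of scoop, crucible below 0.02 m/s); the robot touches nothing.
It fails at once if a bottle, tool or stone is shifted by more than 30 mm (distance of any of bottle_a, bottle_b, scriber, hammer, file, oilstone, pumice from where it was at the start of the episode above 0.03 m).
It fails at once if the gripper's fingers touch a nugget (contact force between the fingers and nugget0 above 0.3 N or contact force between the fingers and nugget1 above 0.3 N or contact force between the fingers and nugget2 above 0.3 N).
It also fails if it takes over 72 s, if anything falls off the work surface, if the arm or the gripper's body presses on something with over 40 N, if the wrist force passes 120 N, or if a joint passes its speed limit or range.

## Working session

There is one attempt and no reset: what is moved stays moved. The work goes in short steps, Python scripts to look and compute and a tool call to move; the robot and the scene stay as the last step left them, time stands still between calls to the robot, and variables do not carry over. Pictures are saved under pics/ and viewed, at most 10 in all, crops included, and the job is handed in when it is done.

Besides the shell and the picture viewer there is one more tool, called after "Request:" by a JSON object that holds its "op" and its "data". step_arm: Moves the arm, as the interface text tells. Its arguments: {"type":"object","properties":{"steps":{"type":"array","items":{"type":"array","items":{"type":"number"}}},"gripper":{"type":"number"},"force":{"type":"number"}},"required":["steps"]}

```bash
mkdir -p pics
cat > h.py <<'E'
import numpy as np, cv2
from cell import observe, cams, job
def ray(name,u,v,c=None):
    c=c or cams.get_calibration(name); f=210/np.tan(np.radians(c['fov_y'])/2)
    x,y=(u-c['cx'])/f,(v-c['cy'])/f
    if name=='wrist':
        r=np.hypot(x,y); s=np.sin(r)/r if r>1e-9 else 1; d=np.array([x*s,-y*s,-np.cos(r)])
    else: d=np.array([x,-y,-1.])
    T=np.linalg.inv(np.array(c['world_to_cam'])); return T[:3,3],T[:3,:3]@d
def at(name,u,v,z,c=None):
    o,d=ray(name,u,v,c); return o+d*(z-o[2])/d[2]
def proj(name,p,c=None):
    c=c or cams.get_calibration(name); f=210/np.tan(np.radians(c['fov_y'])/2)
    q=np.array(c['world_to_cam'])@np.append(p,1); x,y,z=q[0],-q[1],-q[2]
    if name=='wrist':
        r=np.hypot(x,y); th=np.arctan2(r,z); k=th/r
    else: k=1/z
    return c['cx']+f*x*k, c['cy']+f*y*k
def save(name,fn,crop=None,s=1):
    im=cams.get_image(name)[:,:,::-1]
    cv2.imwrite('pics/raw_'+fn,im)
    if crop: a,b,c,d=crop; im=im[b:d,a:c]
    cv2.imwrite('pics/'+fn,cv2.resize(im,None,fx=s,fy=s,interpolation=cv2.INTER_CUBIC))
E
python3 - <<'E'
from h import *
save('top','top.png',s=1.42); save('scene','scene.png',s=1.42)
for n in('top','scene'):
    c=cams.get_calibration(n);print(n,c['fov_y'],c['cx'],c['cy'],np.linalg.inv(c['world_to_cam']).round(3).tolist())
print(observe())
E
```

```text
top 52.48337362137213 276.1034761516994 208.90930682427415 [[-0.007, 0.99, -0.137, 0.42], [-1.0, -0.008, -0.007, -0.034], [-0.008, 0.137, 0.99, 1.078], [0.0, 0.0, 0.0, 1.0]]
scene 52.35705267979402 283.70515885772505 206.1113858138498 [[0.718, -0.43, 0.548, 1.101], [0.696, 0.424, -0.579, -0.589], [0.017, 0.797, 0.604, 0.654], [0.0, 0.0, 0.0, 1.0]]
{'clock': 0.1, 'joints': array([-1.22258005,  0.43514402,  0.02495589,  1.57401027, -0.01160162,
        1.13396878, -0.07508339]), 'dq': array([ 0.00026455, -0.00221998, -0.00188272, -0.00127013,  0.00096025,
        0.00058979,  0.00100364]), 'joint_efforts': array([ 3.35363547e-03, -6.69124460e+01,  9.87769514e-01, -3.15145326e+01,
       -6.05761050e-02,  3.72491253e-02,  5.25820121e-05]), 'position': array([0.2721536 , 0.56213295, 0.22602739]), 'ee_rot': array([-7.02172977e-01, -3.06191673e+00,  2.15480594e-03]), 'force': array([ 0.29507138, -0.57709836, -0.15073241]), 'ft_torque': array([-0.04625789, -0.00767437, -0.02981713]), 'gripper_force': 0.0, 'width': 1.0015353334703727}
```

View pics/top.png

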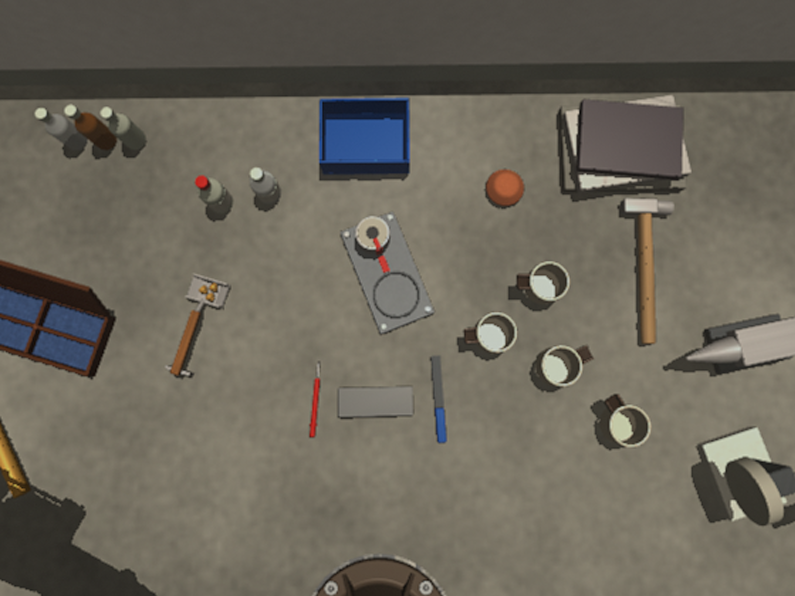

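View pics/scene.png

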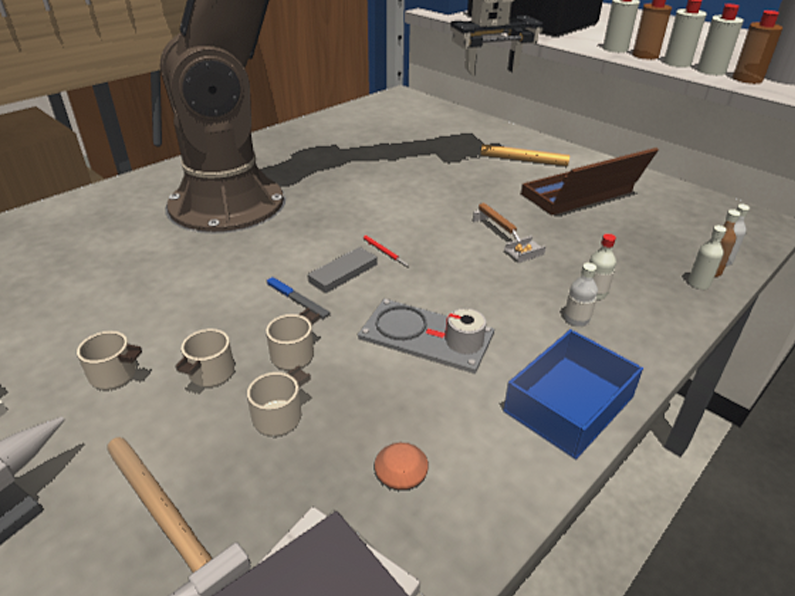

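Candidates for the crucible in the top view (scaled pixels) are cups at A (548,283), B (495,333), C (560,366) and D (627,426). The base is near (380,590), so A is clearly the farthest and is my choice. I'll check it in close crops of the top image.

Run:
```python
from h import *
im=cv2.imread('pics/raw_top.png')
a=im[150:240,235:415]; b=im[185:270,115:170]
a=cv2.resize(a,None,fx=4.4,fy=4.4,interpolation=cv2.INTER_CUBIC)
cv2.imwrite('pics/crop1.png',a)
cv2.imwrite('pics/crop2.png',cv2.resize(b,None,fx=7,fy=7,interpolation=cv2.INTER_CUBIC))
for n,u,v in(('A',548,280),('B',495,331),('C',560,364),('D',627,425)):
    p=at('top',u/1.42,v/1.42,.06);print(n,p.round(3),np.hypot(*p[:2]).round(3))
```

```text
A [ 0.588 -0.292  0.06 ] 0.657
B [ 0.502 -0.199  0.06 ] 0.54
C [ 0.446 -0.306  0.06 ] 0.541
D [ 0.345 -0.412  0.06 ] 0.537
```

View pics/crop1.png

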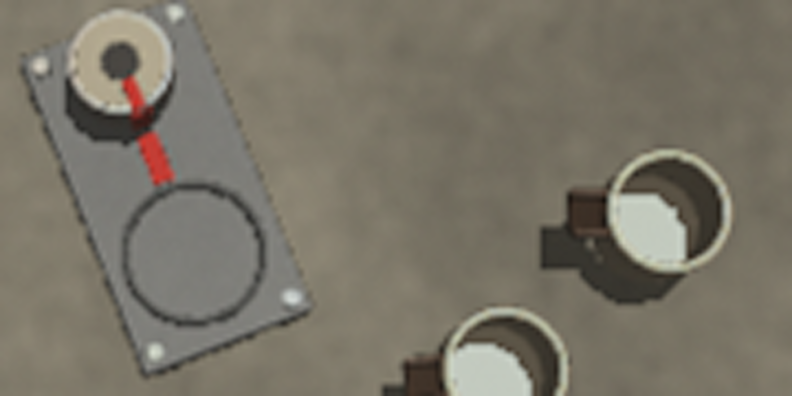

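View pics/crop2.png

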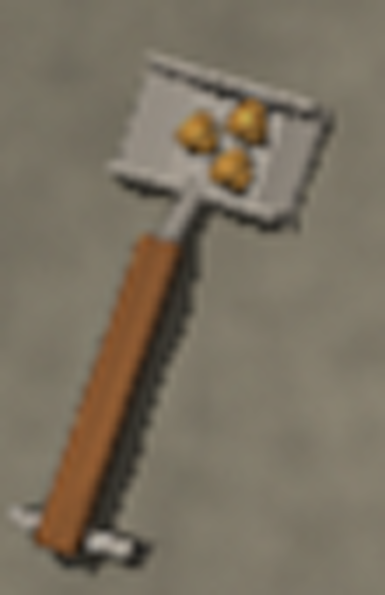

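Crop 1 shows cup A's rim centred at (670,210), with its lip pointing left to (568,212). The seat ring is centred at (193,254) and the flask top at (119,63). Crop 2 shows the handle running from (57,546) to (160,240), with three nuggets in the trough, which is centred near (220,140).

Run:
```python
from h import *
A=lambda u,v,z:at('top',235+(u+.5)/4.4-.5,150+(v+.5)/4.4-.5,z)
B=lambda u,v,z:at('top',115+(u+.5)/7-.5,185+(v+.5)/7-.5,z)
ang=lambda d:np.degrees(np.arctan2(d[1],d[0])).round(1)
r=A(669.5,210.5,.06);l=A(568,212,.061);print('cruc',r.round(4),'lip',np.linalg.norm(l-r).round(4),ang(l-r), 'diam',np.linalg.norm(A(608,210,.06)-A(731,210,.06)).round(4))
s=A(193.5,254.5,.016);f=A(119.5,63,.057);print('seat',s.round(4),f.round(4),np.linalg.norm((f-s)[:2]).round(4),ang(f-s))
c=[A(*p,.012) for p in((22,60),(188,1),(313,308),(147,376))]
fc=(c[0]+c[1])/2;bc=(c[2]+c[3])/2;d=(fc-bc)/np.linalg.norm(fc-bc);print('plate len',np.linalg.norm(fc-bc).round(4),ang(fc-bc),'seat',(bc+d*.055).round(4))
e=B(57,545,.037);t=B(160,240,.037);d=(t-e)/np.linalg.norm(t-e)
print('handle',np.linalg.norm(t-e).round(4),ang(t-e),'grip',((e+t)/2+d*(155/2+20-68)/1000+0).round(4), 'origin',(t+d*.04).round(4))
w=[B(*p,.02) for p in((150,52),(332,110),(295,222),(110,168))]
print('trough',np.mean(w,0).round(4),ang((w[0]+w[1]-w[2]-w[3])),[np.linalg.norm(w[0]-w[1]).round(4),np.linalg.norm(w[0]-w[3]).round(4)])
print('flask check in scene', proj('scene',f),proj('scene',r),proj('scene',e))
from scipy.spatial.transform import Rotation as R
print(R.from_rotvec(observe()['ee_rot']).as_matrix().round(3))
```

```text
cruc [ 0.5874 -0.2942  0.06  ] lip 0.0559 90.5 diam 0.0674
seat [ 0.5714 -0.0325  0.016 ] [0.6739 0.0079 0.057 ] 0.1102 21.5
plate len 0.1965 21.2 seat [ 0.5727 -0.0331  0.012 ]
handle 0.111 -16.7 grip [0.518  0.3232 0.037 ] origin [0.5812 0.3043 0.037 ]
trough [0.5817 0.3006 0.02  ] -16.7 [np.float64(0.07), np.float64(0.0441)]
flask check in scene (np.float64(328.8029829580387), np.float64(224.00951290419576)) (np.float64(192.48284985674755), np.float64(273.52606057695846)) (np.float64(338.83342211387924), np.float64(142.3879953609122))
[[-0.9    0.436 -0.   ]
 [ 0.436  0.9   -0.001]
 [-0.    -0.001 -1.   ]]
```

Request:
{"op": "step_arm", "data": {"steps": [[8,-22,0,0,0,-0.028],[8,-22,0,0,0,-0.028],[8,-22,0,0,0,-0.028],[8,-22,0,0,0,-0.028],[8,-22,0,0,0,-0.028],[8,-22,0,0,0,-0.028],[8,-22,0,0,0,-0.028],[8,-22,0,0,0,-0.028],[8,-22,0,0,0,-0.028],[8,-22,0,0,0,-0.028],[8,-22,0,0,0,-0.028],[8,-22,0,0,0,-0.028],[8,-22,0,0,0,-0.028],[8,-22,0,0,0,-0.028],[8,-22,0,0,0,-0.028],[8,-22,0,0,0,-0.028],[8,-22,0,0,0,-0.028],[8,-22,0,0,0,-0.028],[8,-22,0,0,0,-0.028],[8,-22,0,0,0,-0.028]]}}

```text
clock: 1.77
position: [0.4323, 0.1213, 0.2266]
ee_rot: [-1.523, -2.747, 0.0]
force: [-0.2, -0.2, -0.5]
width: 1.0
gripper_force: 0.0
```

Request:
{"op": "step_arm", "data": {"steps": [[8,-21,0,0,0,-0.028],[8,-21,0,0,0,-0.028],[8,-21,0,0,0,-0.028],[8,-21,0,0,0,-0.028],[8,-21,0,0,0,-0.028],[8,-21,0,0,0,-0.028],[8,-21,0,0,0,-0.028],[8,-21,0,0,0,-0.028],[8,-21,0,0,0,-0.028],[8,-21,0,0,0,-0.028],[8,-21,0,0,0,-0.028],[8,-21,0,0,0,-0.028],[8,-21,0,0,0,-0.028],[8,-21,0,0,0,-0.028],[8,-21,0,0,0,-0.028],[8,-21,0,0,0,-0.028],[8,-21,0,0,0,-0.028],[8,-21,0,0,0,-0.028],[6,-18,0,0,0,-0.028],[6,-15,0,0,0,-0.028]]}}

```text
clock: 3.43
position: [0.5881, -0.29, 0.2262]
ee_rot: [-2.224, -2.218, 0.001]
force: [-0.9, 0.3, 0.3]
width: 1.001
gripper_force: 0.0
```

Run:
```python
from h import *
from scipy.spatial.transform import Rotation as R
o=observe();M=R.from_rotvec(o['ee_rot']).as_matrix();print(o['position'].round(4),M.round(3).tolist(),o['joints'].round(2))
save('wrist','w1.png',s=1.42); c=cams.get_calibration('wrist')
print(c,proj('wrist',[.5874,-.2942,.06],c),proj('wrist',[.5874,-.2392,.061],c))
```

```text
[ 0.5881 -0.29    0.2262] [[0.002, 1.0, -0.001], [1.0, -0.002, -0.0], [-0.0, -0.001, -1.0]] [-0.01  0.53  0.61  1.53 -0.32  1.19  0.65]
{'fov_y': 65.70646984690485, 'cx': 270.6310611972591, 'cy': 209.82427162442372, 'world_to_cam': array([[ 9.99980001e-01, -6.29346365e-03, -6.24776225e-04,
        -5.89164956e-01],
       [ 5.83658933e-03,  9.56380774e-01, -2.92064632e-01,
         3.13357136e-01],
       [ 2.43562212e-03,  2.92055145e-01,  9.56398379e-01,
        -3.06497737e-01],
       [ 0.00000000e+00,  0.00000000e+00,  0.00000000e+00,
         1.00000000e+00]])} (np.float64(270.6674308989503), np.float64(192.39782159308152)) (np.float64(270.3182924610613), np.float64(138.86089813296178))
```

View pics/w1.png

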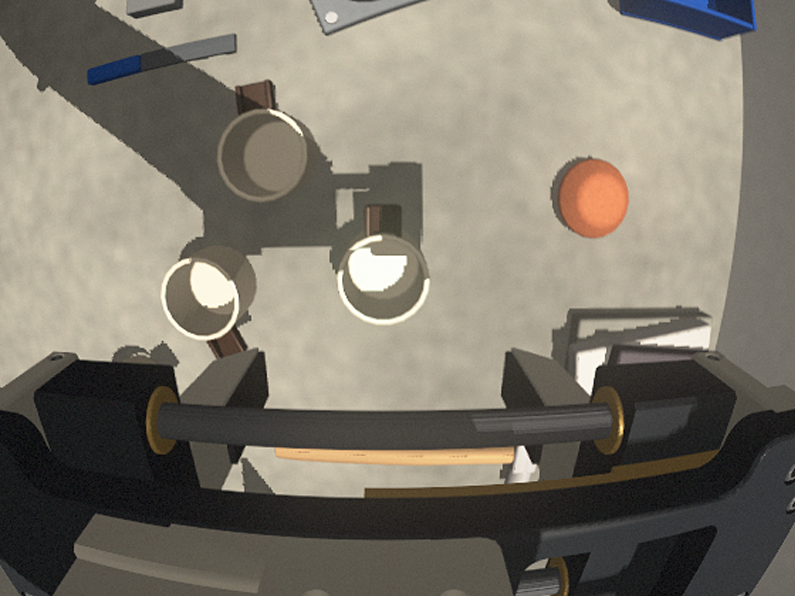

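The wrist view shows cup A's rim centred at (383,279) and its lip end at (384,206), in scaled pixels. I predicted 273 and 197, so I'll refine the position.

Run:
```python
from h import *
a=at('wrist',383/1.42,279/1.42,.06);b=at('wrist',384/1.42,206/1.42,.061);print(a,b,b-a, at('wrist',337/1.42,279/1.42,.06)-at('wrist',429/1.42,279/1.42,.06))
```

```text
[ 0.58639495 -0.29852692  0.06      ] [ 0.58746335 -0.2454216   0.061     ] [0.0010684  0.05310533 0.001     ] [-0.06697319  0.00041592  0.        ]
```

Request:
{"op": "step_arm", "data": {"steps": [[-1,-7,-12,0,0,0],[0,0,-14,0,0,0],[0,0,-14,0,0,0],[0,0,-14,0,0,0],[0,0,-14,0,0,0],[0,0,-14,0,0,0],[0,0,-14,0,0,0],[0,0,-14,0,0,0],[0,0,-14,0,0,0],[0,0,-14,0,0,0],[0,0,-14,0,0,0],[0,0,-12,0,0,0],[0,0,-12,0,0,0],[0,0,-10,0,0,0],[0,0,-8,0,0,0],[0,0,-7,0,0,0],[0,0,0,0,0,0]]}}

```text
clock: 4.9
position: [0.5866, -0.295, 0.0243]
ee_rot: [-2.22, -2.22, 0.001]
force: [-0.0, 0.4, 0.2]
width: 0.998
gripper_force: 0.0
```

Request:
{"op": "step_arm", "data": {"steps": [[0,0,0,0,0,0],[0,0,0,0,0,0],[0,0,0,0,0,0],[0,0,0,0,0,0],[0,0,0,0,0,0],[0,0,0,0,0,0],[0,0,0,0,0,0],[0,0,0,0,0,0],[0,0,0,0,0,0],[0,0,0,0,0,0]], "gripper": 0.5, "force": 20}}

```text
clock: 5.73
position: [0.5876, -0.2956, 0.0263]
ee_rot: [2.221, 2.221, 0.001]
force: [-1.7, 0.5, 5.0]
width: 0.747
gripper_force: 20.0
```

Request:
{"op": "step_arm", "data": {"steps": [[0,0,5,0,0,0],[0,0,11,0,0,0],[0,0,11,0,0,0],[0,0,11,0,0,0],[0,0,11,0,0,0],[0,0,11,0,0,0],[0,0,11,0,0,0],[0,0,11,0,0,0],[0,0,11,0,0,0],[0,0,7,0,0,0]]}}

```text
clock: 6.57
position: [0.5877, -0.2957, 0.1275]
ee_rot: [2.221, 2.22, 0.001]
force: [0.2, 0.1, -3.2]
width: 0.75
gripper_force: 20.0
```

Request:
{"op": "step_arm", "data": {"steps": [[-1,13,0,0,0,-0.06],[-1,13,0,0,0,-0.06],[-1,13,0,0,0,-0.06],[-1,13,0,0,0,-0.06],[-1,13,0,0,0,-0.06],[-1,13,0,0,0,-0.06],[-1,13,0,0,0,-0.06],[-1,13,0,0,0,-0.06],[-1,13,0,0,0,-0.06],[-1,13,0,0,0,-0.06],[-1,13,0,0,0,-0.06],[-1,13,0,0,0,-0.06],[-1,13,0,0,0,-0.06],[-1,13,0,0,0,-0.06],[-1,13,0,0,0,-0.06],[0,13,0,0,0,-0.06],[0,13,0,0,0,-0.06],[0,13,0,0,0,-0.06],[0,13,0,0,0,-0.06],[0,13,0,0,0,-0.06]]}}

```text
clock: 8.23
position: [0.5723, -0.0346, 0.126]
ee_rot: [-3.088, -0.575, -0.0]
force: [0.7, -0.3, -2.4]
width: 0.75
gripper_force: 20.0
```

Request:
{"op": "step_arm", "data": {"steps": [[0,0,0,0,0,0],[0,0,0,0,0,0],[0,0,0,0,0,0]]}}

```text
clock: 8.48
position: [0.5723, -0.0362, 0.126]
ee_rot: [3.087, 0.581, 0.0]
force: [-0.3, 0.3, -2.7]
width: 0.749
gripper_force: 20.0
```

Run:
```python
from h import *
from scipy.spatial.transform import Rotation as R
o=observe();M=R.from_rotvec(o['ee_rot']).as_matrix();print(o['position'].round(4),M.round(3).tolist(),o['joints'].round(2),o['force'])
save('wrist','w2.png',s=1.42); c=cams.get_calibration('wrist')
z=o['position'][2]-.026
np.save('c2.npy',c,allow_pickle=True)
print(z,proj('wrist',[*o['position'][:2],z+.06],c),np.array(c['world_to_cam']).round(3).tolist())
```

```text
[ 0.5723 -0.0362  0.126 ] [[0.932, 0.364, 0.0], [0.364, -0.932, -0.001], [0.0, 0.001, -1.0]] [-0.65  0.6   0.93  1.87 -0.59  0.97 -0.65] [-0.28795388  0.2778209  -2.66935603]
0.09999387748956537 (np.float64(271.2987515375715), np.float64(295.46571431321274)) [[0.363, -0.932, 0.001, -0.241], [0.892, 0.347, -0.289, -0.49], [0.269, 0.106, 0.957, -0.445], [0.0, 0.0, 0.0, 1.0]]
```

View pics/w2.png

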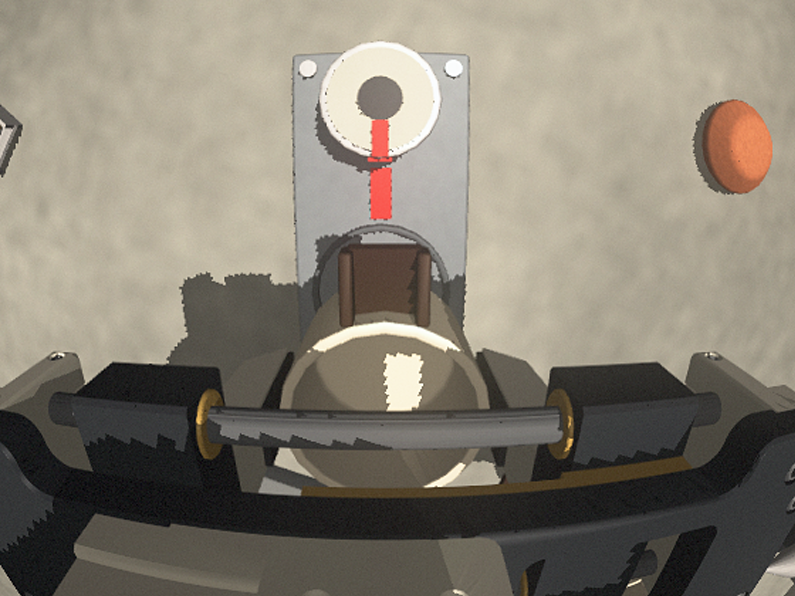

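The crucible is held over the jig with its lip at (385,245). The flask top centre is at (380,98), the ring's front edge at (381,225) and the rim's front edge at (385,321). I'll compute the corrections now.

Run:
```python
from h import *
c=np.load('c2.npy',allow_pickle=True).item(); P=lambda u,v,z:at('wrist',u/1.42,v/1.42,z,c)
f=P(380,98,.057); u=np.array([np.cos(np.radians(21.3)),np.sin(np.radians(21.3)),0])
m=P(381,218,.012);mm=P(381,158+8,.012);re=P(381,225,.018)
print('flask',f,'seat from flask',f-u*.11,'seat from ring front',re-u*.042)
d=f-P(381,190,.012);print('mark dir',np.degrees(np.arctan2(d[1],d[0])))
zu=.1
le=P(385,245,zu+.061);rf=P(385,321,zu+.06);l=le-rf
print('lip dir',np.degrees(np.arctan2(l[1],l[0])),np.linalg.norm(l),'axis from lip',le-u*.055,'axis from rim',rf-u*.034, 'sides',P(281,400,zu+.06),P(488,400,zu+.06))
```

```text
flask [0.6733848  0.00553209 0.057     ] seat from flask [ 0.57089877 -0.03442554  0.057     ] seat from ring front [ 0.57074697 -0.03467305  0.018     ]
mark dir 21.50288809958112
lip dir 21.30817980768232 0.022184044332585688 axis from lip [ 0.57239335 -0.03612444  0.161     ] axis from rim [ 0.57131234 -0.0365493   0.16      ] sides [ 0.5665984  -0.00352727  0.16      ] [ 0.59003022 -0.06381953  0.16      ]
```

Request:
{"op": "step_arm", "data": {"steps": [[-1,2,-4,0,0,0],[0,0,-8,0,0,0],[0,0,-10,0,0,0],[0,0,-10,0,0,0],[0,0,-10,0,0,0],[0,0,-10,0,0,0],[0,0,-8,0,0,0],[0,0,-6,0,0,0],[0,0,-5,0,0,0],[0,0,-4,0,0,0],[0,0,-4,0,0,0],[0,0,-3,0,0,0],[0,0,-2,0,0,0],[0,0,-2,0,0,0],[0,0,-1,0,0,0],[0,0,0,0,0,0],[0,0,0,0,0,0]]}}

```text
clock: 9.95
position: [0.5714, -0.0334, 0.0388]
ee_rot: [3.088, 0.579, 0.0]
force: [0.2, -0.1, -2.0]
width: 0.748
gripper_force: 20.0
```

Request:
{"op": "step_arm", "data": {"steps": [[0,0,-1,0,0,0],[0,0,0,0,0,0],[0,0,0,0,0,0]]}}

```text
clock: 10.2
position: [0.5716, -0.0335, 0.0383]
ee_rot: [-3.088, -0.579, -0.001]
force: [-1.7, 0.8, 6.3]
width: 0.751
gripper_force: 20.0
```

Request:
{"op": "step_arm", "data": {"steps": [[0,0,0,0,0,0],[0,0,0,0,0,0],[0,0,0,0,0,0],[0,0,0,0,0,0],[0,0,0,0,0,0],[0,0,0,0,0,0]], "gripper": 1.0}}

```text
clock: 10.7
position: [0.5713, -0.0335, 0.0377]
ee_rot: [3.088, 0.579, -0.0]
force: [0.3, -0.3, 1.2]
width: 1.0
gripper_force: 0.0
```

Request:
{"op": "step_arm", "data": {"steps": [[0,0,5,0,0,0],[0,0,10,0,0,0],[0,0,15,0,0,0],[0,0,15,0,0,0],[0,0,15,0,0,0],[0,0,15,0,0,0],[0,0,15,0,0,0],[0,0,15,0,0,0],[0,0,15,0,0,0],[0,0,15,0,0,0],[0,0,15,0,0,0],[0,0,10,0,0,0]]}}

```text
clock: 11.7
position: [0.5717, -0.0339, 0.2]
ee_rot: [3.088, 0.578, 0.003]
force: [-0.4, -1.1, -1.0]
width: 0.997
gripper_force: 0.0
```

Run:
```python
from h import *
o=observe();print([o[k].tolist() for k in('joints','position','ee_rot')])
```

```text
[[-0.713179754961284, 0.5220848711754532, 1.0130895578124886, 1.793753185874142, -0.4942339622795438, 1.1034827244559589, -0.7294232418199998], [0.5716949438030464, -0.03388077383537785, 0.19998215311206602], [3.087590720631137, 0.5781617475021674, 0.002784995917753086]]
```

Request:
{"op": "step_arm", "data": {"steps": [[-3.6,18,0,0,0,-0.033],[-3.6,18,0,0,0,-0.033],[-3.6,18,0,0,0,-0.033],[-3.6,18,0,0,0,-0.033],[-3.6,18,0,0,0,-0.033],[-3.6,18,0,0,0,-0.033],[-3.6,18,0,0,0,-0.033],[-3.6,18,0,0,0,-0.033],[-3.6,18,0,0,0,-0.033],[-3.6,18,0,0,0,-0.033],[-3.6,18,0,0,0,-0.033],[-3.6,18,0,0,0,-0.033],[-3.6,18,0,0,0,-0.033],[-3.6,18,0,0,0,-0.033],[-3.6,18,0,0,0,-0.033],[-3.6,18,0,0,0,-0.033],[-3.6,18,0,0,0,-0.033],[-3.6,18,0,0,0,-0.033],[-3.6,18,0,0,0,-0.033],[-3.6,18,0,0,0,-0.033]]}}

```text
clock: 13.37
position: [0.4989, 0.3274, 0.1982]
ee_rot: [-3.108, 0.455, 0.0]
force: [0.3, 0.5, -0.5]
width: 0.996
gripper_force: 0.0
```

Request:
{"op": "step_arm", "data": {"steps": [[0,0,0,0,0,0],[0,0,0,0,0,0],[0,0,0,0,0,0]]}}

```text
clock: 13.62
position: [0.4994, 0.3257, 0.1981]
ee_rot: [3.108, -0.453, 0.0]
force: [0.7, -0.8, 0.4]
width: 1.002
gripper_force: 0.0
```

Run:
```python
from h import *
o=observe();print([o[k].tolist() for k in('joints','position','ee_rot')])
save('wrist','w3.png',s=1.42); c=cams.get_calibration('wrist');np.save('c3.npy',c,allow_pickle=True)
im=cams.get_image('top')[:,:,::-1];cv2.imwrite('pics/raw_top2.png',im)
a=cv2.resize(im[150:240,235:415],None,fx=4.4,fy=4.4,interpolation=cv2.INTER_CUBIC)
w=cv2.imread('pics/w3.png'); cv2.imwrite('pics/both.png',cv2.resize(np.vstack([cv2.resize(w,(792,594)),a[:, :792]]),None,fx=.6,fy=.6,interpolation=cv2.INTER_AREA))
```

```text
[[-1.4060723645696573, 0.6844067271818972, 1.2294109962874864, 1.7416592614536222, -0.6856364876879416, 1.2233260684917513, -1.8536809842731623], [0.4994265949371803, 0.3257366634894261, 0.19806235286540144], [3.1083691268183467, -0.4527224532432177, 0.00043328823123561544]]
```

View pics/both.png

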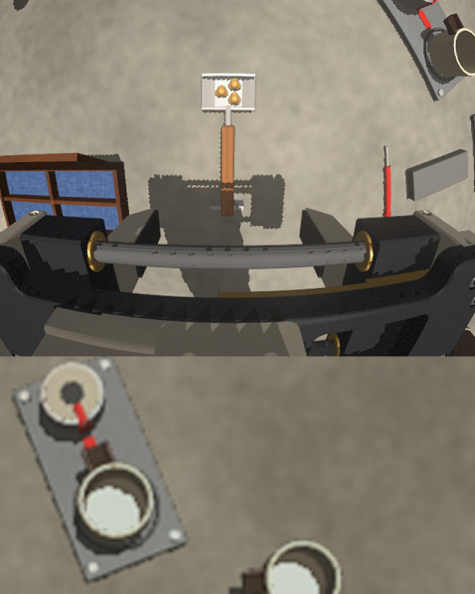

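The top view shows the crucible seated with its lip on the mark. The wrist view shows the handle from (228,126) to (227,215) and the trough between (202,74) and (255,110). I'll refine the scoop pose and fit the arm's kinematics to plan the roll.

```bash
cat > kin.py <<'E'
import numpy as np, itertools
from scipy.optimize import least_squares
from scipy.spatial.transform import Rotation as R
D=[([-1.223,.434,.025,1.573,-.012,1.134,-.075],[.272,.563,.227],[-.702173,-3.061917,.00215]),
([-.713179755,.522084871,1.013089558,1.793753186,-.494233962,1.103482724,-.729423242],[.571694944,-.033880774,.199982153],[3.087590721,.578161748,.002784996]),
([-1.406072365,.684406727,1.229410996,1.741659261,-.685636488,1.223326068,-1.853680984],[.499426595,.325736663,.198062353],[3.108369127,-.452722453,.000433288])]
def fk(q,p,s):
    # p: yaw, h, L1, a1, L2, a2, Lt, tool yaw, bx
    yaw,h,L1,a1,L2,a2,Lt,ty,bx,a3=p
    Z=lambda a:R.from_euler('z',a); Y=lambda a:R.from_euler('y',a)
    r=Z(yaw+s[0]*q[0]); t=np.array([0,0,h])+r.apply([bx,0,0]); r=r*Y(q[1])
    r=r*Z(s[1]*q[2]); t=t+r.apply([a1,0,L1]); r=r*Y(q[3]); t=t+r.apply([-a2,0,0]);r=r*Z(s[2]*q[4]); t=t+r.apply([0,0,L2]); r=r*Y(q[5]); t=t+r.apply([a3,0,0]);r=r*Z(s[3]*q[6]+ty); t=t+r.apply([0,0,Lt])
    return t,r
def res(p,s):
    o=[]
    for q,x,v in D:
        t,r=fk(q,p,s); o+=list((t-x)*3)+list((r.inv()*R.from_rotvec(v)).as_rotvec())
    return np.array(o+list(1e-3*(p-P0)))
P0=np.array([0,.33,.4,0,.4,0,.25,0,0,0.])
def fit():
    best=None
    for s in itertools.product((1,-1),repeat=4):
        for y0 in(0,np.pi):
          for ty in (0,np.pi/2,np.pi,-np.pi/2):
            p=P0.copy();p[0]=y0;p[7]=ty
            k=least_squares(res,p,args=(s,),max_nfev=40)
            if best is None or k.cost<best[0]: best=(k.cost,k.x,s)
    return best
if __name__=='__main__':
    b=fit();print(b[0],b[1].round(4),b[2]);print((res(b[1],b[2])[:18]).round(4));np.save('kin.npy',np.array([*b[1],*b[2]]))
E
python3 kin.py
python3 - <<'E'
from h import *
c=np.load('c3.npy',allow_pickle=True).item();k=560/792/.6;P=lambda u,v,z:at('wrist',u*k,v*k,z,c)
ang=lambda d:np.degrees(np.arctan2(d[1],d[0])).round(1)
t=P(228,126,.037);e=P(227,215,.037);w=[P(*q,.02) for q in((202,74),(255,74),(255,110),(202,110))]
print('handle',t,e,np.linalg.norm(t-e),ang(t-e));print('trough',np.mean(w,0),np.linalg.norm(w[0]-w[1]),np.linalg.norm(w[1]-w[2]),ang(w[0]+w[1]-w[2]-w[3]))
E
```

```text
4.1320998966725764e-05 [-0.0863  1.1423  0.55    0.077   0.4246  0.0451  1.243   1.4846 -0.0101
  0.0708] (-1, -1, -1, -1)
[ 0.0002 -0.0009  0.001   0.0021 -0.0005  0.0002 -0.0007  0.006   0.0011
  0.0001  0.0001 -0.0001  0.0042 -0.0034 -0.0021  0.      0.     -0.0001]
handle [0.54208755 0.31456894 0.037     ] [0.4353425  0.34792831 0.037     ] 0.1118362799739244 -17.4
trough [0.5804056  0.30258605 0.02      ] 0.06350463424161819 0.04408896516574038 -16.6
```

```bash
cat > kin2.py <<'E'
from kin import *
s=(-1,)*4
full=lambda x:np.array([x[0],x[1],.55,.045,x[2],.045,x[3],x[4],0,0])
def f2(x):
    return res(full(x),s)[:18]
P=None
def getP():
    k=least_squares(f2,[-.0863,.346,.3,.3,1.4846]);return full(k.x),k
LO=np.array([-2.62,-.44,-1.27,.08,-1.32,.12,-2.74]);HI=np.array([2.62,2.09,1.32,2.57,4.46,2,2.74])
def ik(p,t,r,q0s):
    best=None
    for q0 in q0s:
        g=lambda q:(lambda a:np.r_[(a[0]-t)*5,(a[1].inv()*r).as_rotvec(),1e-4*(q-(LO+HI)/2)])(fk(q,p,s))
        k=least_squares(g,np.clip(q0,LO+.01,HI-.01),bounds=(LO+.03,HI-.03),max_nfev=80)
        if best is None or k.cost<best[0]: best=(k.cost,k.x)
    return best
if __name__=='__main__':
    p,k=getP();print(k.x.round(4),k.fun.round(4));print()
    np.save('P.npy',p)
    rng=np.random.default_rng(0)
    S=np.array([.571,-.0335]); Q=[rng.uniform(LO,HI) for _ in range(6)]+[np.array(D[1][0])]
    # scoop yaw psi, roll th (sign side); grip x=-85
    for side in(1,-1):
      for psi in range(-180,180,30):
        out=[]
        for flip in(0,1):
          Rs=R.from_euler('z',psi,degrees=True)*R.from_euler('x',-side*72,degrees=True)
          edge=np.array([0,side*.033,.0095]); target=np.r_[S,.085]-np.r_[Rs.as_matrix()[:2,1]*side/np.linalg.norm(Rs.as_matrix()[:2,1])*.008,0]
          g=target+Rs.apply(np.array([-.085,0,.030])-edge)
          Rt=Rs*R.from_matrix(np.array([[1,0,0],[0,-1,0],[0,0,-1.]])) *R.from_euler('z',180*flip,degrees=True)
          tcp=g+Rt.apply([0,0,.019])
          b=ik(p,tcp,Rt,Q);out.append((round(b[0],5),b[1].round(2).tolist() if b[0]<1e-4 else ''))
        print(side,psi,out)
E
python3 kin2.py
```

```text
[-0.0951  0.7252  0.3731  0.8563  1.4758] [ 0.0212  0.0051  0.0155  0.0021 -0.0005  0.0002  0.0006  0.0097  0.0049
  0.0002  0.0001 -0.0001 -0.0068  0.0056 -0.0204  0.      0.     -0.0001]
Traceback (most recent call last):
  File "kin2.py", line 32, in <module>
    b=ik(p,tcp,Rt,Q);out.append((round(b[0],5),b[1].round(2).tolist() if b[0]<1e-4 else ''))
  File "kin2.py", line 14, in ik
    k=least_squares(g,np.clip(q0,LO+.01,HI-.01),bounds=(LO+.03,HI-.03),max_nfev=80)
ValueError: Initial guess is outside of provided bounds
```

Request:
{"op": "step_arm", "data": {"steps": [[0,0,20,0,0,0],[0,0,20,0,0,0],[0,0,20,0,0,0],[0,0,20,0.115,-0.035,0],[0,0,20,0.115,-0.035,0],[0,0,0,0.115,-0.035,0],[0,0,0,0.115,-0.035,0],[0,0,0,0.115,-0.035,0],[0,0,0,0.115,-0.035,0],[0,0,0,0,0,0],[0,0,0,0,0,0]]}}

```text
clock: 14.63
position: [0.4994, 0.3238, 0.2974]
ee_rot: [-2.405, 0.358, -0.134]
force: [-0.5, 0.4, 0.2]
width: 0.998
gripper_force: 0.0
```

Run:
```python
from h import *
o=observe();print([o[k].round(5).tolist() for k in('joints','position','ee_rot')])
```

```text
[[-1.23726, 0.218, 1.09515, 2.08515, -1.12265, 0.93459, -1.34501], [0.49939, 0.32381, 0.29739], [-2.40482, 0.35816, -0.1341]]
```

Request:
{"op": "step_arm", "data": {"steps": [[0,0,0,-0.115,0.035,0],[0,0,0,-0.115,0.035,0],[0,0,0,-0.115,0.035,0],[0,0,0,-0.115,0.035,0],[0,0,0,-0.115,0.035,0],[0,0,0,-0.115,0.035,0],[0,0,0,-0.115,0.035,0],[0,0,0,-0.115,0.035,0],[0,0,0,-0.115,0.035,0],[0,0,0,-0.115,0.035,0],[0,0,0,-0.115,0.035,0],[0,0,0,-0.115,0.035,0],[0,0,0,0,0,0],[0,0,0,0,0,0]]}}

```text
clock: 15.8
position: [0.4992, 0.3296, 0.2956]
ee_rot: [2.398, -0.348, -0.131]
force: [0.0, -0.7, -0.1]
width: 1.002
gripper_force: 0.0
```

Run:
```python
from h import *
o=observe();print([o[k].round(5).tolist() for k in('joints','position','ee_rot')])
```

```text
[[-1.29387, 0.97508, 1.14617, 1.11112, -0.24777, 1.92095, -2.10155], [0.49923, 0.32957, 0.29565], [2.39791, -0.34815, -0.13067]]
```

```bash
python3 - <<'E'
import re
t=open('kin.py').read()
t=t.replace("0.000433288])]","0.000433288]),\n([-1.23726,.218,1.09515,2.08515,-1.12265,.93459,-1.34501],[.49939,.32381,.29739],[-2.40482,.35816,-.1341]),\n([-1.29387,.97508,1.14617,1.11112,-.24777,1.92095,-2.10155],[.49923,.32957,.29565],[2.39791,-.34815,-.13067])]").replace('[:18]','[:30]').replace('0.000433288])]','0.000433288])]')
t=t.replace("1e-3*(p-P0)","1e-4*(p-P0)"); open('kin.py','w').write(t)
k=open('kin2.py').read()
k=k.replace("p,k=getP();print(k.x.round(4),k.fun.round(4));print()","k=least_squares(res,[-.09,.346,.55,.045,.3,.045,.3,1.48,0,0],args=(s,));p=k.x;print(p.round(4),k.fun[:30].reshape(-1,6)[:,:3].round(4).tolist())")
k=k.replace("LO+.01,HI-.01","LO+.04,HI-.04")
open('kin2.py','w').write(k)
E
python3 kin2.py
```

```text
Traceback (most recent call last):
  File "kin2.py", line 18, in <module>
    k=least_squares(res,[-.09,.346,.55,.045,.3,.045,.3,1.48,0,0],args=(s,));p=k.x;print(p.round(4),k.fun[:30].reshape(-1,6)[:,:3].round(4).tolist())
                                                                                                   ~~~~~~~~~~~~~~~~~~^^^^^^
ValueError: cannot reshape array of size 28 into shape (6)
```

```bash
python3 - <<'E'
t=open('kin.py').read()
t=t.replace(".000433288])]",".000433288]),\n([-1.23726,.218,1.09515,2.08515,-1.12265,.93459,-1.34501],[.49939,.32381,.29739],[-2.40482,.35816,-.1341]),\n([-1.29387,.97508,1.14617,1.11112,-.24777,1.92095,-2.10155],[.49923,.32957,.29565],[2.39791,-.34815,-.13067])]")
open('kin.py','w').write(t)
E
python3 kin2.py
```

```text
[-0.0659  0.2623  0.5503  0.0408  0.4383  0.0128  0.3441  1.5115 -0.0028
  0.0363] [[-0.0239, 0.0342, -0.0007], [-0.0173, 0.0067, -0.0071], [-0.0055, -0.0235, -0.006], [0.0095, -0.0001, 0.0165], [-0.0064, 0.0113, -0.0027]]
1 -180 [(np.float64(0.0), [0.77, 1.09, -0.6, 1.46, -0.61, 1.34, 2.22]), (np.float64(0.0), [0.53, 1.0, -0.18, 1.47, -0.9, 1.52, -0.71])]
1 -150 [(np.float64(0.24987), ''), (np.float64(0.0), [0.43, 1.17, -0.41, 1.11, -0.51, 1.81, -0.84])]
1 -120 [(np.float64(0.00524), ''), (np.float64(0.00524), '')]
1 -90 [(np.float64(0.02957), ''), (np.float64(0.02733), '')]
1 -60 [(np.float64(0.00012), ''), (np.float64(0.00012), '')]
1 -30 [(np.float64(0.0), [-0.84, 1.06, 0.62, 1.58, 0.32, 1.56, -2.47]), (np.float64(0.0), [-0.4, 0.96, -0.1, 1.6, 0.66, 1.77, 0.24])]
1 0 [(np.float64(0.0), [-1.17, 1.03, 0.82, 1.98, 0.51, 1.0, -2.43]), (np.float64(0.0), [-0.47, 0.84, -0.17, 2.02, 1.04, 1.51, 0.14])]
1 30 [(np.float64(0.0), [-1.5, 1.34, 1.22, 2.38, 0.58, 0.15, -2.35]), (np.float64(0.0), [-0.43, 0.79, -0.21, 2.44, 1.59, 1.41, -0.14])]
1 60 [(np.float64(0.03313), ''), (np.float64(0.03059
[... 864 characters left out ...]
), '')]
-1 -30 [(np.float64(0.0), [1.03, 0.86, -0.52, 2.34, -1.29, 0.89, -0.18]), (np.float64(0.0), [1.44, 1.25, -1.15, 2.29, -0.51, 0.36, 2.18])]
-1 0 [(np.float64(0.0), [0.72, 0.87, -0.23, 1.91, -0.79, 1.37, -0.47]), (np.float64(0.0), [1.1, 1.05, -0.81, 1.89, -0.44, 1.13, 2.27])]
-1 30 [(np.float64(0.0), [0.46, 0.99, -0.08, 1.5, -0.52, 1.79, -0.44]), (np.float64(0.07383), '')]
-1 60 [(np.float64(0.00439), ''), (np.float64(0.00439), '')]
-1 90 [(np.float64(0.02625), ''), (np.float64(0.02709), '')]
-1 120 [(np.float64(0.00108), ''), (np.float64(0.00108), '')]
-1 150 [(np.float64(0.0), [-0.23, 1.1, -0.12, 1.19, 0.88, 1.9, 0.5]), (np.float64(0.0), [-0.56, 1.17, 0.54, 1.18, 0.47, 1.69, -2.34])]
```

```bash
cat > sim.py <<'E'
from kin2 import *
p=np.array([-0.0659,0.2623,0.5503,0.0408,0.4383,0.0128,0.3441,1.5115,-0.0028,0.0363])
def jac(q):
    t,r=fk(q,p,s);J=np.zeros((6,7))
    for i in range(7):
        d=q.copy();d[i]+=1e-5;t2,r2=fk(d,p,s);J[:3,i]=(t2-t)/1e-5;J[3:,i]=(r2*r.inv()).as_rotvec()/1e-5
    return J
def go(q,dx,rv,n,w=np.ones(7),k=0.,mid=None):
    q=np.array(q,float);v=np.r_[np.array(dx)/1000,rv]/n; W=np.diag(1/w)
    for _ in range(n):
        J=jac(q);Ji=W@J.T@np.linalg.inv(J@W@J.T+1e-6*np.eye(6));dq=Ji@v
        if mid is not None: dq+=(np.eye(7)-Ji@J)@(k*(mid-q))
        q=q+dq
    return q
if __name__=='__main__':
    q0=np.array(D[0][0]); home=q0.copy()
    for nm,k,m in(('pinv',0,None),('mid',.02,(LO+HI)/2),('home',.02,home),('mid2',.1,(LO+HI)/2)):
        a=go(q0,[315,-852,0],[0,0,-1.12],40,k=k,mid=m)
        b=go(go(go(a,[-1,-7,-202],[0,0,0],17,k=k,mid=m),[0,0,102],[0,0,0],20,k=k,mid=m),[-15,260,0],[0,0,-1.2],23,k=k,mid=m)
        print(nm,a.round(2),b.round(2))
    print('obs [-.01,.53,.61,1.53,-.32,1.19,.65] [-.65,.6,.93,1.87,-.59,.97,-.65]')
E
python3 sim.py
```

```text
pinv [-0.02  0.49  0.64  1.6  -0.31  1.16  0.69] [-0.68  0.55  0.96  1.94 -0.56  0.94 -0.65]
mid [ 0.22  0.44  0.26  1.59 -0.12  1.13  0.52] [-0.04  0.39  0.04  1.93 -0.02  0.82 -1.19]
home [-0.01  0.49  0.62  1.6  -0.31  1.16  0.68] [-0.56  0.48  0.76  1.94 -0.43  0.88 -0.78]
mid2 [ 0.49  0.42 -0.12  1.6   0.06  1.12  0.35] [ 0.08  0.39 -0.13  1.92  0.08  0.83 -1.29]
obs [-.01,.53,.61,1.53,-.32,1.19,.65] [-.65,.6,.93,1.87,-.59,.97,-.65]
```

```bash
cat > plan.py <<'E'
from sim import *
S=np.array([.571,-.0335]); Tm=R.from_matrix(np.diag([1,-1,-1.]))
def pose(psi,th,edge_xyz,side,gx=-.085,flip=0):
    Rs=R.from_euler('z',psi,degrees=True)*R.from_euler('x',-side*th,degrees=True)
    Rt=Rs*Tm*R.from_euler('z',180*flip,degrees=True)
    g=edge_xyz+Rs.apply(np.array([gx,0,.03])-np.array([0,side*.033,.0095]))
    return g+Rt.apply([0,0,.019]),Rt
def walk(q,t,r,n):
    marg=[]
    for i in range(n):
        t0,r0=fk(q,p,s); v=np.r_[(t-t0),(r*r0.inv()).as_rotvec()]/(n-i)
        J=jac(q);q=q+np.linalg.pinv(J,1e-3)@v;marg.append(np.minimum(q-LO,HI-q).min())
    return q,min(marg)
if __name__=='__main__':
    q0=np.array(D[4][0])
    for turn in(0,180,-180):
        q=go(q0,[0,0,0],[.69,-.21,0],6)
        if turn:
            q=go(q,[0,0,0],[0,0,np.radians(turn)],40)
        q=go(q,[0,0,-285],[0,0,0],30);q=go(q,[0,0,240],[0,0,0],25)
        print('turn',turn,q.round(2))
        for side in(1,-1):
            for psi in(-45,-30,-17,0,15,30,45):
                fl=1 if turn else 0
                e=np.r_[S,.10]
                t,r=pose(psi,0,np.r_[S,.13],side,flip=fl)
                a,m1=walk(q,t,r,30); t,r=pose(psi,75,e,side,flip=fl); b,m2=walk(a,t,r,20)
                err=np.linalg.norm(fk(b,p,s)[0]-t)
                if min(m1,m2)>.0: print(side,psi,round(m1,2),round(m2,2),b.round(2),round(err,3))
E
python3 plan.py
```

```text
turn 0 [-1.38  0.6   1.15  1.63 -0.58  1.32 -1.99]
1 -45 0.09 0.08 [-0.93  1.38  1.16  1.35 -0.1   1.83 -2.08] 0.0
1 -30 0.12 0.06 [-1.1   1.39  1.23  1.54 -0.07  1.56 -1.97] 0.0
1 -17 0.14 0.02 [-1.24  1.41  1.29  1.72 -0.07  1.3  -1.88] 0.0
-1 -17 0.16 0.06 [ 0.25  0.87  0.49  2.16 -1.26  1.71 -0.1 ] 0.001
-1 0 0.17 0.19 [ 0.24  0.92  0.47  1.91 -1.04  1.81 -0.17] 0.001
-1 15 0.17 0.07 [ 0.2   0.99  0.46  1.69 -0.88  1.93 -0.18] 0.0
turn 180 [-1.01  0.36  0.45  1.66 -0.14  1.13  0.74]
1 -45 0.52 0.16 [-0.75  1.16  0.68  1.35  0.18  1.84  0.7 ] 0.0
1 -30 0.51 0.4 [-0.9   1.11  0.73  1.54  0.28  1.6   0.75] 0.0
1 -17 0.51 0.52 [-1.04  1.08  0.79  1.72  0.36  1.37  0.77] 0.0
1 0 0.53 0.43 [-1.22  1.08  0.89  1.96  0.47  1.03  0.77] 0.0
1 15 0.56 0.27 [-1.4   1.16  1.04  2.18  0.55  0.66  0.77] 0.0
1 30 0.31 0.02 [-1.55  1.38  1.26  2.38  0.4   0.18  0.97] 0.0
turn -180 [-1.49  1.13  1.85  1.7  -1.08  1.72 -4.69]
```

Request:
{"op": "step_arm", "data": {"steps": [[0,0,0,0.115,-0.035,0],[0,0,0,0.115,-0.035,0],[0,0,0,0.115,-0.035,0],[0,0,0,0.115,-0.035,0],[0,0,0,0.115,-0.035,0],[0,0,0,0.115,-0.035,0],[0,0,0,0,0,0.105],[0,0,0,0,0,0.105],[0,0,0,0,0,0.105],[0,0,0,0,0,0.105],[0,0,0,0,0,0.105],[0,0,0,0,0,0.105],[0,0,0,0,0,0.105],[0,0,0,0,0,0.105],[0,0,0,0,0,0.105],[0,0,0,0,0,0.105],[0,0,0,0,0,0.105],[0,0,0,0,0,0.105],[0,0,0,0,0,0.105],[0,0,0,0,0,0.105]]}}

```text
clock: 17.47
position: [0.4998, 0.3257, 0.2999]
ee_rot: [-2.607, -1.749, -0.002]
force: [0.0, 0.2, -1.0]
width: 1.0
gripper_force: 0.0
```

Request:
{"op": "step_arm", "data": {"steps": [[0,0,-8,0,0,0.105],[0,0,-8,0,0,0.105],[0,0,-8,0,0,0.105],[0,0,-8,0,0,0.105],[0,0,-8,0,0,0.105],[0,0,-8,0,0,0.105],[0,0,-8,0,0,0.105],[0,0,-8,0,0,0.105],[0,0,-8,0,0,0.105],[0,0,-8,0,0,0.105],[0,0,-8,0,0,0.105],[0,0,-8,0,0,0.105],[0,0,-8,0,0,0.105],[0,0,-8,0,0,0.105],[0,0,-8,0,0,0.105],[0,0,-8,0,0,0.097],[0,0,0,0,0,0],[0,0,0,0,0,0],[0,0,0,0,0,0]]}}

```text
clock: 19.05
position: [0.4997, 0.3268, 0.1712]
ee_rot: [0.459, 3.104, -0.005]
force: [-0.6, -0.1, 0.1]
width: 1.002
gripper_force: 0.0
```

Run:
```python
from h import *
from scipy.spatial.transform import Rotation as R
o=observe();print([o[k].round(4).tolist() for k in('joints','position','ee_rot')]);print(R.from_rotvec(o['ee_rot']).as_matrix().round(4).tolist())
```

```text
[[-0.9107, 0.4478, 0.3384, 1.7353, -0.1671, 0.9862, 0.7665], [0.4997, 0.3268, 0.1712], [0.4587, 3.1036, -0.0048]]
[[-0.9572, 0.2893, 0.0038], [0.2893, 0.9572, -0.0036], [-0.0047, -0.0024, -1.0]]
```

Request:
{"op": "step_arm", "data": {"steps": [[0,0,-12,0,0,0],[0,0,-12,0,0,0],[0,0,-12,0,0,0],[0,0,-12,0,0,0],[0,0,-12,0,0,0],[0,0,-12,0,0,0],[0,0,-12,0,0,0],[0,0,-12,0,0,0],[0,0,-12,0,0,0],[0,0,-12,0,0,0],[0,0,-12,0,0,0],[0,0,-10,0,0,0],[0,0,-8,0,0,0],[0,0,-6,0,0,0],[0,0,-4,0,0,0],[0,0,0,0,0,0],[0,0,0,0,0,0]]}}

```text
clock: 20.47
position: [0.4991, 0.327, 0.0095]
ee_rot: [0.452, 3.107, -0.007]
force: [-0.3, -0.5, -0.4]
width: 1.002
gripper_force: 0.0
```

Request:
{"op": "step_arm", "data": {"steps": [[0,0,0,0,0,0],[0,0,0,0,0,0],[0,0,0,0,0,0],[0,0,0,0,0,0],[0,0,0,0,0,0],[0,0,0,0,0,0],[0,0,0,0,0,0],[0,0,0,0,0,0],[0,0,0,0,0,0],[0,0,0,0,0,0],[0,0,0,0,0,0],[0,0,0,0,0,0]], "gripper": 0.0, "force": 50}}

```text
clock: 21.47
position: [0.4989, 0.327, 0.0094]
ee_rot: [0.452, 3.107, -0.007]
force: [-1.0, 0.6, -0.1]
width: 0.181
gripper_force: 0.2
```

Request:
{"op": "step_arm", "data": {"steps": [[0,0,0,0,0,0],[0,0,0,0,0,0],[0,0,0,0,0,0],[0,0,0,0,0,0]]}}

```text
clock: 21.8
position: [0.4989, 0.327, 0.0094]
ee_rot: [0.452, 3.107, -0.007]
force: [-0.1, 0.9, -0.5]
width: 0.175
gripper_force: 50.0
```

Request:
{"op": "step_arm", "data": {"steps": [[0,0,2,0,0,0],[0,0,4,0,0,0],[0,0,7,0,0,0],[0,0,10,0,0,0],[0,0,12,0,0,0],[0,0,14,0,0,0],[0,0,14,0,0,0],[0,0,14,0,0,0],[0,0,14,0,0,0],[0,0,14,0,0,0],[0,0,14,0,0,0],[0,0,14,0,0,0],[0,0,12,0,0,0],[0,0,9,0,0,0],[0,0,6,0,0,0],[0,0,3,0,0,0],[0,0,0,0,0,0],[0,0,0,0,0,0]]}}

```text
clock: 23.3
position: [0.4987, 0.3268, 0.1721]
ee_rot: [0.452, 3.108, -0.008]
force: [-0.6, -0.1, -2.1]
width: 0.167
gripper_force: 50.0
```

Run:
```python
from h import *
from scipy.spatial.transform import Rotation as R
o=observe();print([o[k].round(4).tolist() for k in('joints','position','ee_rot','force')])
c=cams.get_calibration('wrist');np.save('c4.npy',c,allow_pickle=True);Rt=R.from_rotvec(o['ee_rot']);t=o['position']
save('wrist','w4.png',s=1.42)
Rs=Rt*R.from_euler('z',180,degrees=True)*R.from_matrix(np.diag([1,-1,-1.]));org=t-Rt.apply([0,0,.019])-Rs.apply([-.085,0,.03])
for n,q in(('A',(-.022,.033,.02)),('B',(.022,.033,.02)),('C',(.022,-.033,.02)),('D',(-.022,-.033,.02)),('h',(-.04,0,.037))): print(n,(np.array(proj('wrist',org+Rs.apply(q),c))*1.42).round(0))
```

```text
[[-0.9114, 0.4478, 0.3386, 1.7329, -0.1672, 0.9925, 0.7705], [0.4987, 0.3268, 0.1721], [0.4517, 3.1078, -0.0081], [-0.6248, -0.065, -2.0986]]
A [460. 512.]
B [452. 574.]
C [317. 574.]
D [308. 512.]
h [384. 511.]
```

View pics/w4.png

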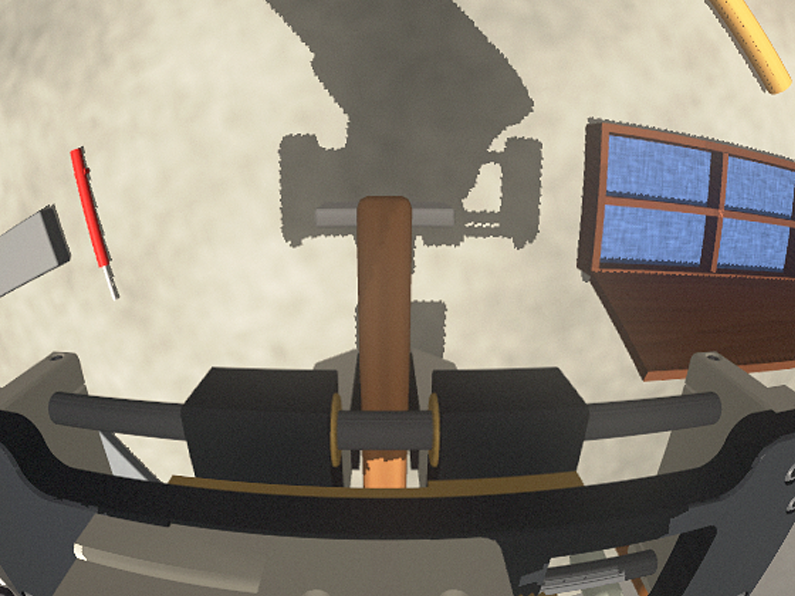

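The scoop is held straight, with the handle end at (384,197) and the foot level. Now I'll work out the transfer and the roll about the pouring edge.

```bash
cat > pour.py <<'E'
from sim import *
from cell import observe
S=np.array([.571,-.034]);psi=-16.8; gx,gz=-.0845,.0284
F=R.from_matrix(np.diag([1,-1,-1.]))*R.from_euler('z',180,degrees=True)
ys=np.array([.289,.957])
def pose(th,off,z):
    Rs=R.from_euler('z',psi,degrees=True)*R.from_euler('x',-th,degrees=True)
    e=np.r_[S-ys*off,z]; g=e+Rs.apply(np.array([gx,0,gz])-[0,.033,.0095]); Rt=Rs*F
    return g+Rt.apply([0,0,.019]),Rt
def low(t,Rt): # body low corner and its place
    c=[t+Rt.apply([sx*.0375,sy*.095,-.019-.047]) for sx in(-1,1) for sy in(-1,1)]; return min(c,key=lambda a:a[2])
if __name__=='__main__':
    from h import proj,cams
    o=observe();t=o['position'];q=o['joints'].copy()
    c=np.load('c4.npy',allow_pickle=True).item();Rs=R.from_rotvec(o['ee_rot'])*F.inv();g=t-R.from_rotvec(o['ee_rot']).apply([0,0,.019])
    for x in(-.0705,):print('end',np.array(proj('wrist',g+Rs.apply([x,0,.037-gz]),c))*1.42)
    seq=[(0,.012,.15)]+[(th,.012,max(.084,.15-.0016*th)) for th in range(6,85,6)]
    pt,pr=t,R.from_rotvec(o['ee_rot'])
    for a in seq:
        x,r=pose(*a); n=25 if a[0]==0 else 2
        for i in range(n):
            t0,r0=fk(q,p,s) if i==-1 else (None,None)
        if a[0]==0: q=go(q,(x-pt)*1000,(r*pr.inv()).as_rotvec(),30)
        else: q=go(q,(x-pt)*1000,(r*pr.inv()).as_rotvec(),3)
        print(a[0],round(a[2],3),((x-pt)*1000).round(1),(r*pr.inv()).as_rotvec().round(3),'tcp',x.round(3),'low',low(x,r).round(3),'m',np.minimum(q-LO,HI-q).min().round(2)); pt,pr=x,r
E
python3 pour.py
```

```text
end [383.84992284 192.9769207 ]
0 0.15 [ -21.4 -379.3  -21.9] [ 0.006 -0.    -0.005] tcp [ 0.477 -0.053  0.15 ] low [ 0.486 -0.154  0.216] m 0.5
6 0.14 [ 0.   0.2 -6.2] [-0.1   0.03  0.  ] tcp [ 0.477 -0.052  0.144] low [0.542 0.034 0.199] m 0.51
12 0.131 [ 0.2  0.5 -6.2] [-0.1   0.03  0.  ] tcp [ 0.477 -0.052  0.138] low [0.544 0.039 0.182] m 0.52
18 0.121 [ 0.3  0.8 -6.3] [-0.1   0.03  0.  ] tcp [ 0.478 -0.051  0.131] low [0.545 0.044 0.165] m 0.54
24 0.112 [ 0.4  1.2 -6.4] [-0.1   0.03 -0.  ] tcp [ 0.478 -0.05   0.125] low [0.547 0.048 0.147] m 0.55
30 0.102 [ 0.5  1.5 -6.5] [-0.1   0.03  0.  ] tcp [ 0.478 -0.048  0.118] low [0.548 0.051 0.128] m 0.58
36 0.092 [ 0.5  1.8 -6.7] [-0.1   0.03 -0.  ] tcp [ 0.479 -0.047  0.112] low [0.548 0.053 0.109] m 0.6
42 0.084 [ 0.6  2.1 -5.7] [-0.1   0.03  0.  ] tcp [ 0.48  -0.045  0.106] low [0.549 0.054 0.091] m 0.63
48 0.084 [0.7 2.3 2.4] [-0.1   0.03  0.  ] tcp [ 0.48  -0.042  0.108] low [0.549 0.055 0.082] m 0.66
54 0.084 [0.8 2.6 2.2] [-0.1   0.03 -0.  ] tcp [ 0.481 -0.04   0.111] low [0.548 0.054 0.073] m 0.65
60 0.084 [0.8 2.8 1.9] [-0.1   0.03  0.  ] tcp [ 0.482 -0.037  0.113] low [0.548 0.052 0.063] m 0.64
66 0.084 [0.9 2.9 1.6] [-0.1   0.03 -0.  ] tcp [ 0.483 -0.034  0.114] low [0.547 0.05  0.054] m 0.63
72 0.084 [0.9 3.1 1.2] [-0.1   0.03  0.  ] tcp [ 0.484 -0.031  0.115] low [0.546 0.046 0.045] m 0.63
78 0.084 [1.  3.2 0.9] [-0.1   0.03 -0.  ] tcp [ 0.485 -0.028  0.116] low [0.545 0.042 0.037] m 0.62
84 0.084 [1.  3.3 0.6] [-0.1   0.03  0.  ] tcp [ 0.486 -0.024  0.117] low [0.543 0.037 0.029] m 0.56
```

Request:
{"op": "step_arm", "data": {"steps": [[0,-4,0,0,0,0],[0,-8,0,0,0,0],[0,-12,0,0,0,0],[-1,-14.4,-1,0,0,0],[-1,-14.4,-1,0,0,0],[-1,-14.4,-1,0,0,0],[-1,-14.4,-1,0,0,0],[-1,-14.4,-1,0,0,0],[-1,-14.4,-1,0,0,0],[-1,-14.4,-1,0,0,0],[-1,-14.4,-1,0,0,0],[-1,-14.4,-1,0,0,0],[-1,-14.4,-1,0,0,0],[-1,-14.4,-1,0,0,0],[-1,-14.4,-1,0,0,0],[-1,-14.4,-1,0,0,0],[-1,-14.4,-1,0,0,0],[-1,-14.4,-1,0,0,0],[-1,-14.4,-1,0,0,0]]}}

```text
clock: 24.93
position: [0.4827, 0.0711, 0.1564]
ee_rot: [0.452, 3.107, -0.008]
force: [1.0, 0.2, -1.1]
width: 0.169
gripper_force: 50.0
```

Request:
{"op": "step_arm", "data": {"steps": [[-1,-14.4,-1,0,0,0],[-1,-14.4,-1,0,0,0],[-1,-14.4,-1,0,0,0],[-1,-14.4,-1,0,0,0],[-1,-14.4,-1,0,0,0],[0,-14.4,-1,0,0,0],[0,-14.4,0,0,0,0],[0,-12,0,0,0,0],[0,-8,0,0,0,0],[0,-4,0,0,0,0],[0,0,0,0,0,0],[0,0,0,0,0,0],[0,0,0,0,0,0]]}}

```text
clock: 26.02
position: [0.4779, -0.0515, 0.1504]
ee_rot: [0.45, 3.108, -0.007]
force: [0.3, 0.2, -2.1]
width: 0.168
gripper_force: 50.0
```

Run:
```python
from h import *
o=observe();print([o[k].round(4).tolist() for k in('joints','position','ee_rot','force')])
a=cams.get_image('scene')[:,:,::-1];b=cams.get_image('top')[:,:,::-1]
cv2.imwrite('pics/p5.png',np.vstack([cv2.resize(a[150:320,180:400],(660,510))[:330],cv2.resize(b[130:230,200:400],(528,264),interpolation=cv2.INTER_CUBIC) if 0 else cv2.resize(b[140:240,200:420],(660,270),interpolation=cv2.INTER_CUBIC)]))
```

```text
[[-0.3587, 0.2983, 0.4404, 2.0404, -0.1635, 0.8356, 1.4578], [0.4779, -0.0515, 0.1504], [0.45, 3.1078, -0.0071], [0.3406, 0.1806, -2.0527]]
```

View pics/p5.png

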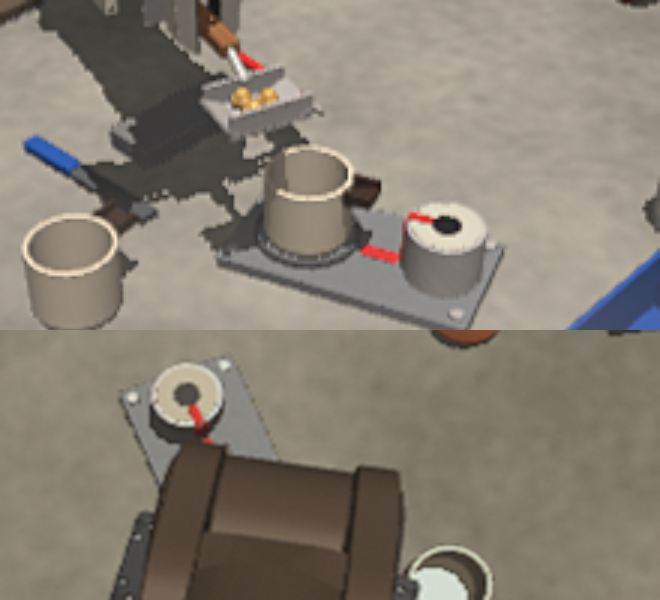

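The scene view shows the scoop level with its three nuggets, the crucible seated at about (305,200) in the crop, and its lip along the mark. Next I roll the scoop.

Request:
{"op": "step_arm", "data": {"steps": [[-1,-1,-3,-0.05,0.015,0],[0,0,-3,-0.05,0.015,0],[0.1,0.2,-3,-0.05,0.015,0],[0.1,0.3,-3,-0.05,0.015,0],[0.1,0.4,-3,-0.05,0.015,0],[0.2,0.4,-3,-0.05,0.015,0],[0.2,0.6,-3,-0.05,0.015,0],[0.2,0.6,-3,-0.05,0.015,0],[0.2,0.7,-3,-0.05,0.015,0],[0.3,0.8,-3,-0.05,0.015,0],[0.3,0.9,-3,-0.05,0.015,0],[0.3,0.9,-3,-0.05,0.015,0],[0.3,1,-3,-0.05,0.015,0],[0.3,1.1,-3,-0.05,0.015,0],[0,0,0,0,0,0],[0,0,0,0,0,0]]}}

```text
clock: 27.45
position: [0.4798, -0.0443, 0.1077]
ee_rot: [-0.403, -2.81, 1.082]
force: [0.8, -0.8, -2.2]
width: 0.169
gripper_force: 50.0
```

```bash
cat > chk.py <<'E'
from pour import *
o=observe();Rt=R.from_rotvec(o['ee_rot']);Rs=Rt*F.inv();t=o['position']
g=t-Rt.apply([0,0,.019]);e=g+Rs.apply(np.array([0,.033,.0095])-[gx,0,gz])
M=Rs.as_matrix();d=(e[:2]-S)
print('roll',np.degrees(np.arctan2(-M[2,1],M[2,2])).round(1),'x tilt',M[2,0].round(3),'edge',e.round(4),'off along ys',(d@ys).round(4),'along xs',(d@[.957,-.289]).round(4),'low',low(t,Rt).round(3),'force',o['force'].round(1),'clock',o['clock'],'marg',np.minimum(o['joints']-LO,HI-o['joints']).min())
E
python3 chk.py
```

```text
roll 42.1 x tilt -0.001 edge [ 0.5677 -0.0445  0.0856] off along ys -0.011 along xs -0.0001 low [0.548 0.055 0.093] force [ 0.8 -0.8 -2.2] clock 27.45 marg 0.6548673617021532
```

Tracking is good. I'll continue the roll to about 70° with the edge held fixed.

Request:
{"op": "step_arm", "data": {"steps": [[0.3,1.1,1,-0.05,0.015,0],[0.3,1.1,1,-0.05,0.015,0],[0.4,1.3,1,-0.05,0.015,0],[0.4,1.3,1,-0.05,0.015,0],[0.4,1.4,0.9,-0.05,0.015,0],[0.4,1.4,0.9,-0.05,0.015,0],[0.4,1.4,0.8,-0.05,0.015,0],[0.4,1.5,0.7,-0.05,0.015,0],[0.5,1.5,0.6,-0.05,0.015,0],[0,0,0,0,0,0],[0,0,0,0,0,0],[0,0,0,0,0,0],[0,0,0,0,0,0]]}}

```text
clock: 28.53
position: [0.4831, -0.0341, 0.1172]
ee_rot: [-0.355, -2.438, 1.672]
force: [0.8, -0.4, -1.1]
width: 0.172
gripper_force: 50.0
```

```bash
python3 chk.py
python3 - <<'E'
from h import *
a=cams.get_image('scene')[:,:,::-1]
cv2.imwrite('pics/p6.png',cv2.resize(a[140:260,210:370],(640,480),interpolation=cv2.INTER_CUBIC))
E
```

```text
roll 68.9 x tilt -0.001 edge [ 0.5675 -0.0468  0.0864] off along ys -0.0132 along xs 0.0003 low [0.546 0.047 0.052] force [ 0.8 -0.4 -1.1] clock 28.5333 marg 0.6544137086907131
```

View pics/p6.png

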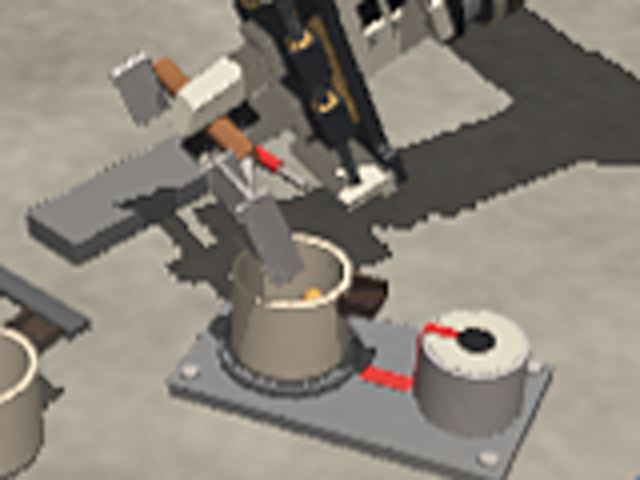

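The crop shows a nugget in the crucible at (313,293), with the crucible still seated and aimed. That's my ten pictures used, so the remaining checks are numeric. I'll roll a bit further with a small shake so that all the nuggets leave.

Request:
{"op": "step_arm", "data": {"steps": [[0.5,1.6,0.5,-0.05,0.015,0],[0.5,1.6,0.5,-0.05,0.015,0],[0.5,1.6,0.4,-0.05,0.015,0],[0.5,1.6,0.4,-0.05,0.015,0],[0,0,0,0,0,0],[0,0,3,0,0,0],[0,0,-3,0,0,0],[0,0,3,0,0,0],[0,0,-3,0,0,0],[0,0,0,0,0,0],[0,0,0,0,0,0]]}}

```text
clock: 29.5
position: [0.485, -0.0271, 0.1182]
ee_rot: [-0.323, -2.233, 1.905]
force: [0.4, -0.8, -0.4]
width: 0.172
gripper_force: 50.0
```

Request:
{"op": "step_arm", "data": {"steps": [[-0.5,-1.6,5,0.05,-0.015,0],[-0.5,-1.6,5,0.05,-0.015,0],[-0.5,-1.6,5,0.05,-0.015,0],[-0.5,-1.6,5,0.05,-0.015,0],[-0.5,-1.5,5,0.05,-0.015,0],[-0.4,-1.5,5,0.05,-0.015,0],[-0.4,-1.4,5,0.05,-0.015,0],[-0.4,-1.4,5,0.05,-0.015,0],[-0.4,-1.4,5,0.05,-0.015,0],[-0.4,-1.3,5,0.05,-0.015,0],[-0.4,-1.3,5,0.05,-0.015,0],[-0.3,-1.1,5,0.05,-0.015,0],[-0.3,-1.1,5,0.05,-0.015,0],[-0.3,-1.1,5,0.05,-0.015,0],[-0.3,-1,3,0.05,-0.015,0]]}}

```text
clock: 30.75
position: [0.4787, -0.0479, 0.1918]
ee_rot: [-0.418, -2.877, 0.935]
force: [-1.2, -0.6, -0.8]
width: 0.17
gripper_force: 50.0
```

Request:
{"op": "step_arm", "data": {"steps": [[0,0,3,0.05,-0.015,0],[0,0,3,0.05,-0.015,0],[0,0,3,0.05,-0.015,0],[0,0,3,0.05,-0.015,0],[0,0,3,0.05,-0.015,0],[0,0,3,0.05,-0.015,0],[0,0,3,0.05,-0.015,0],[0,0,0,0.05,-0.015,0],[0,0,0,0.05,-0.015,0],[0,0,0,0.05,-0.015,0],[0,0,0,0.05,-0.015,0],[0,0,0,0.05,-0.015,0],[0,0,0,0,0,0],[0,0,0,0,0,0]]}}

```text
clock: 31.92
position: [0.4782, -0.0487, 0.2122]
ee_rot: [0.456, 3.107, -0.009]
force: [0.4, 0.0, -1.1]
width: 0.167
gripper_force: 50.0
```

```bash
python3 chk.py
python3 - <<'E'
from h import *
o=observe();print(o['position'],o['ee_rot'])
def brass(im):
    h=cv2.cvtColor(im,cv2.COLOR_RGB2HSV);m=cv2.inRange(h,(13,120,90),(24,255,255))
    n,l,s,c=cv2.connectedComponentsWithStats(m);return [(c[i].round(0).tolist(),int(s[i,4])) for i in range(1,n) if s[i,4]>4]
print('before',brass(cv2.imread('pics/raw_top.png')[:,:,::-1]),brass(cv2.imread('pics/raw_scene.png')[:,:,::-1]))
print('now scene',brass(cams.get_image('scene')))
from scipy.spatial.transform import Rotation as R
Rt=R.from_rotvec(o['ee_rot']);
from pour import F,gx,gz
Rs=Rt*F.inv();org=o['position']-Rt.apply([0,0,.019])-Rs.apply([gx,0,gz])
print('trough in scene',proj('scene',org),'cruc floor',proj('scene',[.571,-.034,.03]),'rim',proj('scene',[.571,-.034,.072]))
E
```

```text
roll 0.3 x tilt 0.002 edge [ 0.5686 -0.0413  0.2123] off along ys -0.0077 along xs -0.0002 low [0.47  0.054 0.278] force [ 0.4  0.  -1.1] clock 31.9167 marg 0.6008817212130719
[ 0.47816307 -0.04865858  0.21221234] [ 0.45582985  3.10744015 -0.00934042]
before [([63.0, 83.0], 36), ([455.0, 197.0], 731), ([150.0, 202.0], 23), ([143.0, 204.0], 22), ([148.0, 209.0], 23), ([130.0, 241.0], 268), ([6.0, 324.0], 267), ([11.0, 342.0], 29)] [([201.0, 13.0], 60), ([215.0, 40.0], 448), ([235.0, 13.0], 73), ([246.0, 2.0], 12), ([250.0, 6.0], 15), ([257.0, 4.0], 7), ([240.0, 6.0], 8), ([456.0, 4.0], 11), ([468.0, 5.0], 20), ([188.0, 10.0], 11), ([460.0, 23.0], 412), ([249.0, 16.0], 21), ([258.0, 34.0], 47), ([187.0, 19.0], 9), ([206.0, 18.0], 6), ([227.0, 18.0], 6), ([532.0, 17.0], 17), ([545.0, 19.0], 26), ([219.0, 22.0], 9), ([240.0, 22.0], 6), ([206.0, 22.0], 6), ([233.0, 32.0], 53), ([346.0, 22.0], 7), ([533.0, 34.0], 197), ([199.0, 31.0], 25), ([188.0, 30.0], 6), ([240.0, 36.0], 34), ([245.0, 42.0], 54), ([204.0, 40.0], 11), ([226.0, 38.0], 6), ([254.0, 42.0], 6), ([233.0, 53.0], 32), ([200.0,
[... 388 characters left out ...]
1), ([368.0, 174.0], 33)]
now scene [([175.0, 2.0], 6), ([192.0, 44.0], 374), ([209.0, 36.0], 1003), ([200.0, 2.0], 19), ([463.0, 5.0], 32), ([179.0, 8.0], 5), ([460.0, 23.0], 448), ([180.0, 16.0], 9), ([541.0, 19.0], 45), ([184.0, 19.0], 5), ([533.0, 38.0], 324), ([544.0, 26.0], 10), ([222.0, 55.0], 31), ([200.0, 66.0], 5), ([202.0, 70.0], 5), ([248.0, 103.0], 49), ([368.0, 108.0], 370), ([253.0, 133.0], 17), ([255.0, 138.0], 7), ([512.0, 174.0], 141), ([288.0, 213.0], 10)]
trough in scene (np.float64(265.46705247763), np.float64(160.8280704343088)) cruc floor (np.float64(281.87165429737087), np.float64(220.99976267291555)) rim (np.float64(282.1320382241414), np.float64(206.54085129294094))
```

The trough is empty, with no brass near (265,161). Now I carry the scoop back to where it stood.

Request:
{"op": "step_arm", "data": {"steps": [[1,8,0,0,0,0],[1,16,0,0,0,0],[1,19,0,0,0,0],[1,19,0,0,0,0],[1,19,0,0,0,0],[1,19,0,0,0,0],[1,19,0,0,0,0],[1,19,0,0,0,0],[1,19,0,0,0,0],[1,19,0,0,0,0],[1,19,0,0,0,0],[1,19,0,0,0,0],[1,19,0,0,0,0],[1,19,0,0,0,0],[1,19,0,0,0,0],[1,19,0,0,0,0],[1,19,0,0,0,0],[1,19,0,0,0,0],[1,19,0,0,0,0],[1,19,0,0,0,0]]}}

```text
clock: 33.63
position: [0.498, 0.321, 0.2117]
ee_rot: [0.449, 3.108, -0.009]
force: [0.5, -0.3, -0.5]
width: 0.172
gripper_force: 50.0
```

Request:
{"op": "step_arm", "data": {"steps": [[0,10,-6,0,0,0],[1,0,-12,0,0,0],[0,0,-14,0,0,0],[0,0,-14,0,0,0],[0,0,-14,0,0,0],[0,0,-14,0,0,0],[0,0,-14,0,0,0],[0,0,-14,0,0,0],[0,0,-14,0,0,0],[0,0,-14,0,0,0],[0,0,-14,0,0,0],[0,0,-14,0,0,0],[0,0,-12,0,0,0],[0,0,-8,0,0,0],[0,0,-6,0,0,0],[0,0,-4,0,0,0],[0,0,0,0,0,0],[0,0,0,0,0,0],[0,0,0,0,0,0]]}}

```text
clock: 35.22
position: [0.5003, 0.3288, 0.0247]
ee_rot: [0.452, 3.107, -0.007]
force: [-0.3, -0.6, -0.8]
width: 0.172
gripper_force: 50.0
```

```bash
python3 chk.py
python3 - <<'E'
from h import *
print(observe()['position'])
im=cams.get_image('top')
h=cv2.cvtColor(im,cv2.COLOR_RGB2HSV);m=cv2.inRange(h,(13,120,90),(24,255,255))
n,l,s,c=cv2.connectedComponentsWithStats(m);print([(c[i].round(0).tolist(),int(s[i,4])) for i in range(1,n) if s[i,4]>2])
print(proj('top',[.571,-.034,.02]),proj('top',[.571,-.034,.072]))
m2=cv2.inRange(h,(10,90,40),(28,255,255))[185:225,255:300];ys,xs=m2.nonzero();print(len(xs),xs.mean()+255 if len(xs) else 0,ys.mean()+185 if len(xs) else 0)
E
```

```text
roll 0.2 x tilt 0.003 edge [0.5907 0.3363 0.0249] off along ys 0.3601 along xs -0.0882 low [0.491 0.431 0.09 ] force [-0.3 -0.6 -0.8] clock 35.2167 marg 0.580205358559606
[0.50029867 0.32875208 0.02470283]
[([63.0, 84.0], 55), ([456.0, 197.0], 712), ([272.0, 208.0], 65), ([135.0, 219.0], 20)]
(np.float64(279.185504108913), np.float64(207.3883082417399)) (np.float64(279.1675885043463), np.float64(204.31921140129464))
75 271.90666666666664 207.22666666666666
```

All the brass (65 px, against 68 px before) is now inside the crucible. I'll lower the scoop the last 15 mm and release it.

Request:
{"op": "step_arm", "data": {"steps": [[0,0,-4,0,0,0],[0,0,-4,0,0,0],[0,0,-3,0,0,0],[0,0,-2,0,0,0],[0,0,-1,0,0,0],[0,0,-1,0,0,0],[0,0,0,0,0,0],[0,0,0,0,0,0]]}}

```text
clock: 35.93
position: [0.4997, 0.3283, 0.0094]
ee_rot: [0.452, 3.108, -0.008]
force: [-3.4, -1.2, 5.1]
width: 0.17
gripper_force: 50.0
```

Request:
{"op": "step_arm", "data": {"steps": [[0,0,0,0,0,0],[0,0,0,0,0,0],[0,0,0,0,0,0],[0,0,0,0,0,0],[0,0,0,0,0,0],[0,0,0,0,0,0],[0,0,0,0,0,0],[0,0,0,0,0,0],[0,0,0,0,0,0],[0,0,0,0,0,0]], "gripper": 1.0}}

```text
clock: 36.77
position: [0.4999, 0.3285, 0.0091]
ee_rot: [0.452, 3.107, -0.008]
force: [-0.3, 1.4, 1.0]
width: 0.848
gripper_force: 0.0
```

Request:
{"op": "step_arm", "data": {"steps": [[0,0,5,0,0,0],[0,0,10,0,0,0],[0,0,15,0,0,0],[0,0,15,0,0,0],[0,0,15,0,0,0],[0,0,15,0,0,0],[0,0,15,0,0,0],[0,0,15,0,0,0],[0,0,15,0,0,0],[0,0,15,0,0,0],[0,0,15,0,0,0],[-10,20,10,0,0,0],[-20,20,5,0,0,0],[-20,10,0,0,0,0],[0,0,0,0,0,0],[0,0,0,0,0,0],[0,0,0,0,0,0]]}}

```text
clock: 38.18
position: [0.4504, 0.378, 0.1748]
ee_rot: [0.452, 3.107, -0.007]
force: [1.2, -0.1, -0.0]
width: 1.0
gripper_force: 0.0
```

Run:
```python
from h import *
o=observe();print(o['position'],o['width'],o['force'],o['clock'])
a=cams.get_image('top');cv2.imwrite('pics/raw_top3.png',a[:,:,::-1])
b=cv2.imread('pics/raw_top.png')[:,:,::-1];b2=cv2.imread('pics/raw_top2.png')[:,:,::-1]
h=cv2.cvtColor(a,cv2.COLOR_RGB2HSV)
# crucible rim+lip vs earlier seated picture
d=np.abs(a.astype(int)-b2).max(2)>40
n,l,s,c=cv2.connectedComponentsWithStats(d.astype(np.uint8))
print([(c[i].round(0).tolist(),int(s[i,4])) for i in range(1,n) if s[i,4]>8])
m=cv2.inRange(h,(5,90,60),(18,255,255))[185:270,115:170];ys,xs=m.nonzero();print('scoop wood',len(xs),xs.mean()+115,ys.mean()+185)
hb=cv2.cvtColor(np.ascontiguousarray(b),cv2.COLOR_RGB2HSV);m=cv2.inRange(hb,(5,90,60),(18,255,255))[215:270,115:170];ys,xs=m.nonzero();print('before',len(xs),xs.mean()+115,ys.mean()+215)
```

```text
[0.45043296 0.37796773 0.17483159] 1.000147226553836 [ 1.23220028 -0.11505057 -0.01089164] 38.1833
[([67.0, 242.0], 6824), ([0.0, 194.0], 12), ([147.0, 205.0], 109), ([14.0, 214.0], 491), ([272.0, 208.0], 91), ([148.0, 266.0], 567), ([130.0, 262.0], 10), ([117.0, 272.0], 10), ([132.0, 289.0], 202), ([7.0, 280.0], 9), ([1.0, 288.0], 35), ([119.0, 310.0], 218), ([6.0, 398.0], 563), ([130.0, 390.0], 1853), ([89.0, 394.0], 1552)]
scoop wood 309 130.1326860841424 240.873786407767
before 307 129.90553745928338 240.86644951140065
```

The crucible hasn't changed from its seated picture apart from the nuggets now in it. The scoop's handle is back at its original pixels.

```bash
python3 -c "
from cell import job;print(job.sign_off())"
```

```text
the job is handed in; nothing more can be done
None
```

I handed the job in at about 38 s: the crucible is seated with its lip along the red mark, all three nuggets are in it, and the scoop is back level where it started; I never saw a verdict, since sign-off returned none.

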